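Empty the coffee machine's capsule head and clear up

ROBOT

A 6-joint arm with a two-finger parallel gripper is mounted at the origin on the work surface. World frame = base frame: x ahead of the robot, y to its left, z up, the work surface at z = 0. Lengths are in m, angles in rad, forces in N, time in s.
With the tool pointing down it reaches from about 0.35 to 0.775 m from the base axis. Payload 5.5 kg.
Tool frame: the origin (TCP) lies at the very end of the fingers, on their centre line; the grasp point (between the pads) lies 19 mm behind it; z points along the fingers, y is the line along which they close (so a half turn about z gives the same grasp; the last joint's range is limited). The gripper opens to 85 mm and grips with 20 to 120 N. Pads are 22 mm wide; open, the fingers measure 114 mm over their backs; the gripper's body (76 mm by 85 mm) begins 54 mm behind the grasp point. The pads swing forward as they close: fully open they stand 13 mm farther back than shut.
Start: joints at [0.982, 0.313, 0.046, 1.304, 0, 1.431], TCP at [0.25, 0.518, 0.231] pointing down, gripper open.
Joint ranges: [-2.76, 2.76], [-0.86, 1.69], [-1.03, 1.26], [-2.2, 2.34], [-1.47, 1.5], [-3.14, 3.14]. Speed limits (rad/s): [2.57, 2.57, 3.14, 3.14, 3.14, 3.14].

INTERFACE

Orientations are given as a unit quaternion [w, x, y, z].
In Python, from bench import r gives the robot as it stands.
- The arm moves only by the shell command python3 -m creep 'ROWS' [FORCE]. ROWS is JSON, a list of rows, each a list of 3 entries, a list of its own where there are three numbers: the opening, from 0 (shut) to 1 (fully open), then the shift along the tool's x, y, z in m, then the turn about the tool's z in degrees. A call has 1 to 20 rows; each row is the pose to reach, as a shift and turn from the pose commanded when the call began, along the tool's axes at that moment; what a row does not reach only later rows make up. A row lasts 1/12 s, in which the tool goes at most 41.7 mm and 7.16 degrees, less where a joint would pass 70% of its speed; a pose out of reach is approached as far as the arm can. A call with a gripper value outside its range is refused whole. The fingers move at their own pace and stop on an object; FORCE is the grip in N (left out, the last holds). Time passes only in rows, so rows that repeat a pose let the fingers close. It gives the time, the measured TCP pose, the force, the opening and the grip force at its end, in the units of the state.
- r.state(): the state, without advancing time (a new reading comes with each control period).
- r.read_camera(name): name is "scene" or "top" or "wrist"; returns a dict with "img" (400x640x3 uint8, red, green, blue), "range_z" (400x640 float32, m along the optical axis (not along the pixel's ray), 0 where there is no reading), "fx", "fy", "cx", "cy" (pixels), "k1" (the pictures are not rectified: a ray, as slopes to the right and down, at radius r is drawn at 1 + k1 r^2 times it, then the intrinsics apply), "view" (4x4, takes a point from world to camera coordinates). Camera axes: x right, y down, z forward; pixel columns grow to the right and rows downward; lengths in m; the calibration is good to about 2 mm. A picture is of the moment at which its call begins.
- r.finish_job(): hands the job in; it is judged then, once.
The state is a dict: "t": time; "joints": joint angles; "dq": joint speeds; "joint_torque": joint torques, N m; "eef_pos": TCP position; "tcp_rot": TCP orientation; "wrist_force": force on the tool from outside, world axes, zero at the start; "ft_torque": the same for the moment, N m; "gripper_width": opening from 0.0 (shut) to 1.0 (fully open); "grasp_force": force on a finger pad.
Only numpy, scipy, OpenCV 4.12 (cv2) and the standard library are available. Lean on these libraries where they do the work, as an engineer would, in place of code of your own. Each camera call takes 0.05 s, during which the arm holds its last target. There are 200 camera calls.

TASK

Clear up after a coffee: swing the lever on the capsule machine's head all the way up so that its hood opens, take the used capsule out from under it and put it in the round steel tub, then lower the lever until it is fully home again. The spoon lying on the worktop goes into the wooden cutlery tray (before or after the rest); leave the cup and the mug where they are.

Things in the scene. Friction and masses are not known exactly. Their poses are not given: they have to be found in the camera images.
- machine: Fixed capsule coffee machine, black and aluminium, 240 long (its x) by 120 wide (its y). Its steel deck, 172 mm above the worktop, carries the hood with the lever; behind the hinge nothing fixed rises above 168 mm. Origin: centre of its underside; front (drip tray, lever end) to its own -x. A cup stands under the head.
- lever (a joint): Hinge of hood and lever, one part (rad): 0 = fully home, hood shut over the capsule; grows as the lever's front end swings up and back; end stop 1.55 (fully up, about upright). Stays where it is left; 2 to 4 N at the end move it. Starts up to 0.25 ajar. The hood is a box 100 long, 96 wide, 50 high on the deck, open below, hinged at its rear lower edge.
- hinge (a point): Middle of the lever's hinge axis: fixed on the machine, 20 mm behind its origin (+x), 172 mm high. The axis is the machine's y.
- lever_tip (a point): Curled end of the black lever. At joint 0 it is 149 mm in front of and 67 above the hinge; fully up, 70 behind and 148 above. The lever, 30 wide, 10 thick, 46 above hinge height, sticks out 28 mm from the hood's front wall, then curls up at 45 degrees for 21 mm: a finger can push it from the front and below to raise it, from behind or above to lower it.
- pod_seat (a point): Centre of the floor of the capsule's hole in the deck: 38 mm in front of the machine's origin (58 mm in front of the hinge), 160 mm high; the hole is 53 mm wide and 12 mm deep.
- pod: Used white plastic capsule, a tapered beaker 43 mm across its foot, 49 mm under its rim, 46 mm high; rim 55 mm across and 3 mm thick at the top. Origin: centre of its foot. Stands in the hole, so 34 mm stick out above the deck, under the shut hood. About 30 g.
- pod_center (a point): Centre of the capsule, 23 mm above its foot.
- spoon: Steel spoon, 160 long, lying on the worktop. Origin: on its underside, midway along its length. The flat handle, 12 wide and 6 thick, runs 80 mm from the origin towards its -x and 40 mm towards +x; the round bowl (44 across, 11 high) is at +x. About 50 g.
- spoon_bowl (a point): Centre of the spoon's bowl, 58 mm from the origin along its +x.
- spoon_end (a point): End of the spoon's handle, 78 mm from the origin along its -x.
- tub: Round open steel tub for used capsules, fixed; 156 across at the rim, 140 at the foot, 65 high, wall 4, floor 5. Origin: centre of its underside. Tub and tray may have swapped places.
- tray: Rectangular open wooden cutlery tray, fixed; 220 long (its x), 120 wide (its y), 45 high, walls and floor 7. Origin: centre of its underside.
- cup: White cup without handle, 60 across and 58 high, on the machine's drip tray. Leave it. Origin: centre of its underside.
- mug: White mug, 82 across, 95 high, handle at its +y, on the worktop beside the machine. Leave it. Origin: centre of its underside.
There are look-alikes about, which are no part of the job. Of the things shaped like the tub, the steel one is meant.

How it is judged:
By the outcome, as a careful person would: the job done as asked, in the order asked, and still so for the second after the job is handed in, with the robot touching nothing.
It also fails if it takes over 72 s, if anything falls off the work surface, if the arm or the gripper's body presses on something with over 40 N, if the wrist force passes 120 N, or if a joint passes its speed limit or range.

## Working session

There is one attempt and no reset: what is moved stays moved. The work goes in short steps, Python scripts to look and compute and a shell command to move; the robot and the scene stay as the last step left them, time stands still between calls to the robot, and variables do not carry over. Pictures are saved under pics/ and viewed, at most 13 in all, crops included, and the job is handed in when it is done.

```bash
mkdir -p pics
cat > h.py <<'E'
import numpy as np, cv2
from bench import r
def cam(n):
    return r.read_camera(n)
def pix2ray(c,uv):
    uv=np.atleast_2d(np.array(uv,float))
    d=np.stack([(uv[:,0]-c['cx'])/c['fx'],(uv[:,1]-c['cy'])/c['fy']],1)
    s=d.copy()
    for _ in range(20): s=d/(1+c['k1']*(s**2).sum(1,keepdims=True))
    V=np.array(c['view']);R=V[:3,:3];t=V[:3,3]
    return -R.T@t, np.c_[s,np.ones(len(s))]@R   # origin, dirs (scaled z=1)
def onplane(c,uv,z):
    o,d=pix2ray(c,uv); return o+d*((z-o[2])/d[:,2])[:,None]
def deproj(c,uv):
    o,d=pix2ray(c,uv); uv=np.atleast_2d(uv).astype(int)
    return o+d*c['range_z'][uv[:,1],uv[:,0]][:,None]
def proj(c,P):
    V=np.array(c['view']);p=np.atleast_2d(P)@V[:3,:3].T+V[:3,3]
    s=p[:,:2]/p[:,2:];s=s*(1+c['k1']*(s**2).sum(1,keepdims=True))
    return s*[c['fx'],c['fy']]+[c['cx'],c['cy']]
def cloud(c):
    v,u=np.mgrid[:400,:640]; P=deproj(c,np.c_[u.ravel(),v.ravel()]).reshape(400,640,3)
    P[c['range_z']==0]=np.nan; return P
def tri(c1,p1,c2,p2):
    o1,d1=pix2ray(c1,p1);o2,d2=pix2ray(c2,p2);d1=d1[0];d2=d2[0]
    s=np.linalg.lstsq(np.c_[d1,-d2],o2-o1,rcond=None)[0]
    a=o1+s[0]*d1;b=o2+s[1]*d2;return (a+b)/2,np.linalg.norm(a-b)
def save(n,img): cv2.imwrite('pics/'+n+'.png',cv2.cvtColor(img,cv2.COLOR_RGB2BGR))
E
python3 - <<'E'
from h import *
import pickle
S=r.state();print({k:np.round(v,3).tolist() for k,v in S.items()})
for n in('scene','top'):
    c=cam(n);save(n,c['img']);pickle.dump(c,open(n+'.pkl','wb'))
    o,d=pix2ray(c,[c['cx'],c['cy']]);print(n,o,d,c['fx'],c['k1'],(c['range_z']==0).mean())
E
```

```text
{'t': 0.0, 'joints': [0.982, 0.314, 0.045, 1.304, 0.0, 1.431], 'dq': [0.002, 0.0, 0.001, 0.0, 0.002, 0.001], 'joint_torque': [0.001, -48.063, 29.853, 0.019, 0.0, -0.0], 'eef_pos': [0.249, 0.518, 0.23], 'tcp_rot': [-0.0, 0.223, 0.975, -0.001], 'wrist_force': [-0.533, -0.185, -1.183], 'ft_torque': [0.022, -0.011, -0.036], 'grasp_force': 0.0, 'gripper_width': 1.0}
scene [1.23425831 0.69570357 0.78544619] [[-0.61478851 -0.57007594 -0.54502156]] 384.0663544766363 -0.060373184188578316 0.005359375
top [0.313432   0.06496253 1.50624088] [[ 0.17236676 -0.00614743 -0.98501366]] 487.9061138356768 -0.11636651584267632 0.00397265625
```

View pics/scene.png

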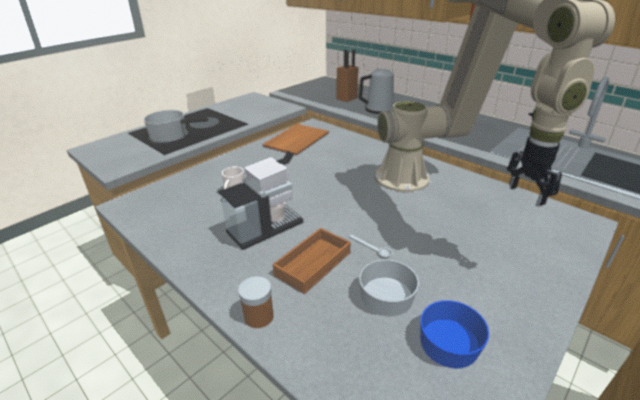

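View pics/top.png

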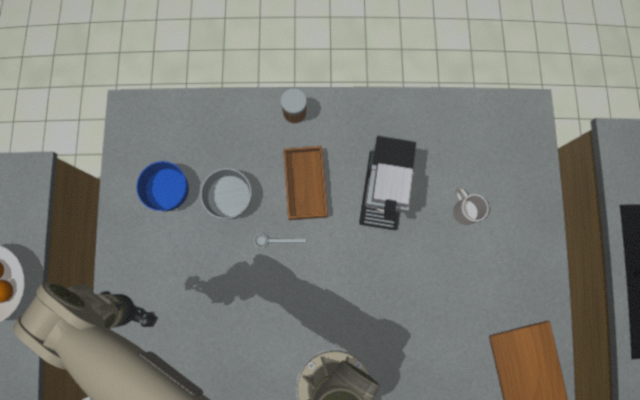

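Top picture: steel tub at (227,193), blue look-alike at (163,187), lidded jar at (294,105). The wooden tray is at (306,183) and the cutting-board look-alike at (528,360). The spoon bowl is at (262,240) and its handle end at (305,240). The machine hood is at (392,187), the lever at (391,210) and the mug at (473,207). I choose the steel tub, the tray with walls, and the spoon.

Run:
```python
from h import *
import pickle
T=pickle.load(open('top.pkl','rb'));S=pickle.load(open('scene.pkl','rb'))
Pt=cloud(T)
# tops by height windows
def comp(m,uv):
    n,l=cv2.connectedComponents(m.astype(np.uint8)); return l==l[uv[1],uv[0]]
def rect(m): 
    ys,xs=np.nonzero(m);return xs,ys
X,Y,Z=Pt[...,0],Pt[...,1],Pt[...,2]
# worktop bias
print('table z',np.nanmedian(Z[270:330,440:470]))
win=lambda u0,u1,v0,v1:(slice(v0,v1),slice(u0,u1))
def box(name,w,zl,zh):
    m=(Z[w]>zl)&(Z[w]<zh); pts=Pt[w][m]; r_=cv2.minAreaRect(pts[:,:2].astype(np.float32)*1000); print(name,len(pts),np.round(r_[0],1),np.round(r_[1],1),round(r_[2],2),'z med',np.round(np.median(pts[:,2])*1000,1)); return pts
box('tray rim',win(275,335,138,228),.036,.055)
p=box('tub rim',win(195,257,160,225),.055,.075)
box('tub floor',win(195,257,160,225),-.005,.02)
A=np.c_[2*p[:,:2],np.ones(len(p))];q=np.linalg.lstsq(A,(p[:,:2]**2).sum(1),rcond=None)[0];print('tub circ',q[:2],2*np.sqrt(q[2]+q[:2]@q[:2]))
box('machine>100',win(355,425,130,235),.1,.4)
box('machine back 150-180',win(355,425,130,165),.15,.18)
h=box('hood >205',win(355,425,130,205),.205,.3)
box('lever >205',win(380,402,198,222),.205,.3)
box('base',win(355,425,200,235),.008,.06)
# hood top plane
c=h.mean(0);n=np.linalg.svd(h-c)[2][2];print('hood centre',c,'normal',n*np.sign(n[2]),'tilt',np.arccos(abs(n[2])))
# spoon
g=T['img'].astype(int); w=win(250,312,228,252)
m=np.zeros((400,640),np.uint8);m[w]=(g[w].sum(2)>420)
print('bg',g[235,280],'sp',g[240,262],g[240,290],m.sum())
ys,xs=np.nonzero(m);P=onplane(T,np.c_[xs,ys],.006);rr=cv2.minAreaRect(P[:,:2].astype(np.float32)*1000);print('spoon',rr)
m=comp(m>0,(262,240));ys,xs=np.nonzero(m);P=onplane(T,np.c_[xs,ys],.006)[:,:2];c=P.mean(0);d=np.linalg.svd(P-c)[2][0];s=(P-c)@d;print('axis',d,'ends',c+d*s.min(),c+d*s.max(),s.max()-s.min())
# machine crop
a=T['img'][125:240,345:435];b=S['img'][150:260,205:315]
save('mach',np.hstack([cv2.resize(a,None,fx=5,fy=5)[:550,:400],cv2.resize(b,(400,550),interpolation=cv2.INTER_CUBIC)]))
```

```text
table z -0.0007568702151680151
tray rim 499 [622.3  85.9] [222.1 120.1] 4.03 z med 43.9
tub rim 279 [582.8 325.3] [154.  151.3] 45.76 z med 63.0
tub floor 3220 [598.4 337.4] [210.2 196.9] 0.93 z med 1.8
tub circ [0.58213186 0.32452779] 0.1494266059688415
machine>100 3181 [ 600.7 -158.5] [122.  246.2] 79.76 z med 190.9
machine back 150-180 1057 [ 678.8 -170.4] [120.5  91.2] 82.82 z med 167.1
hood >205 1383 [ 572.2 -153.8] [ 97.9 113.2] 80.73 z med 223.6
lever >205 295 [ 506.9 -146.9] [59.7 57.3] 0.23 z med 229.0
base 645 [ 515.5 -182.9] [209.8  81.9] 83.98 z med 19.3
hood centre [ 0.57408777 -0.15321184  0.22348791] normal [0.04623951 0.0029023  0.99892617] tilt 0.046347095499191304
bg [123 128 128] sp [154 161 165] [155 162 164] 167
spoon ((442.7820739746094, 159.78099060058594), (147.95477294921875, 21.593664169311523), 89.83590698242188)
axis [ 0.118533   -0.99295011] ends [0.44244745 0.23378807] [0.4454317  0.20878901] 0.02517654869036442
```

View pics/mach.png

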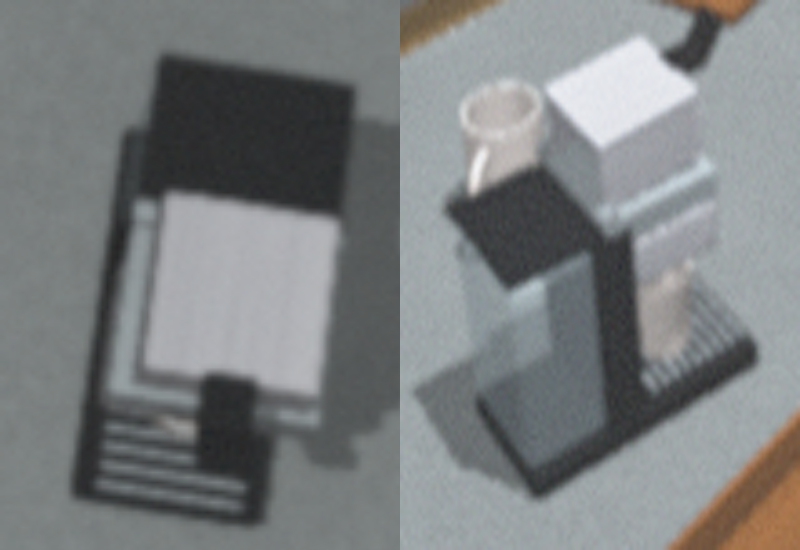

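The crop shows the hood shut (white, top-crop centre about (240,290)), with the black lever pointing towards the robot at about (228,420). The tray and tub positions agree with their stated sizes. Next I'll go above the spoon and look with the wrist camera.

```bash
cat >> h.py <<'E'
from scipy.spatial.transform import Rotation as Ro
def rot(): 
    q=r.state()['tcp_rot'];return Ro.from_quat([q[1],q[2],q[3],q[0]]).as_matrix()
def go(p,yaw=None):
    s=r.state();R=rot();d=R.T@(np.array(p)-s['eef_pos']);y=np.degrees(np.arctan2(R[1,1],R[0,1]))
    t=0 if yaw is None else -((yaw-y+180)%360-180)
    print('shift',np.round(d,4).tolist(),'turn',round(t,1),'yaw now',round(y,1),'rows',int(max(np.linalg.norm(d)/.0417,abs(t)/7.16))+1,'tcp',np.round(s['eef_pos'],4),'t',round(s['t'],2))
E
python3 -c "
from h import *
go([.443,.15,.25],0); go([.443,.15,.25],180)"
```

```text
shift [-0.3341, -0.2472, -0.0192] turn 64.3 yaw now 64.3 rows 10 tcp [0.2492 0.5177 0.2305] t 0.1
shift [-0.3341, -0.2472, -0.0192] turn -115.7 yaw now 64.3 rows 17 tcp [0.2492 0.5177 0.2305] t 0.1
```

```bash
python3 -m creep '[[0.5,[-0.334,-0.247,-0.019],64.3],[0.5,[-0.334,-0.247,-0.019],64.3],[0.5,[-0.334,-0.247,-0.019],64.3],[0.5,[-0.334,-0.247,-0.019],64.3],[0.5,[-0.334,-0.247,-0.019],64.3],[0.5,[-0.334,-0.247,-0.019],64.3],[0.5,[-0.334,-0.247,-0.019],64.3],[0.5,[-0.334,-0.247,-0.019],64.3],[0.5,[-0.334,-0.247,-0.019],64.3],[0.5,[-0.334,-0.247,-0.019],64.3],[0.5,[-0.334,-0.247,-0.019],64.3],[0.5,[-0.334,-0.247,-0.019],64.3],[0.5,[-0.334,-0.247,-0.019],64.3]]' 30
python3 - <<'E'
from h import *
import pickle
c=cam('wrist');pickle.dump(c,open('w1.pkl','wb'));save('w1',c['img'])
print(np.round(proj(c,[.443,.16,.006]),1),pix2ray(c,[320,200]),c['fx'])
go([.443,.15,.1],0);print(r.state()['joints'])
E
```

```text
t: 1.18
eef_pos: [0.4429, 0.1506, 0.25]
tcp_rot: [-0.001, 0.708, 0.707, -0.0]
wrist_force: [-0.3, 0.0, 0.4]
gripper_width: 0.496
grasp_force: 0.0
[[315.6 148.6]] (array([0.44398681, 0.23519295, 0.39357496]), array([[ 0.00966091, -0.32781899, -0.94477404]])) 358.6591428784675
shift [-0.0013, 0.0006, 0.15] turn 0.0 yaw now 0.0 rows 4 tcp [0.4426 0.1512 0.25  ] t 1.23
[ 1.57082435e-01  1.00677430e-01 -1.76038000e-01  1.29505224e+00
  4.61768484e-04  1.72734291e+00]
```

View pics/w1.png

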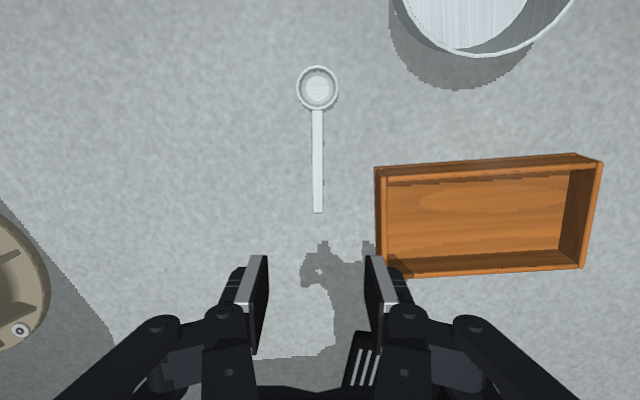

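The wrist view shows the spoon clearly: bowl at (317,88), handle end at (318,213), with the walled tray at (488,217) and the steel tub at (490,20).

Run:
```python
from h import *
import pickle
c=pickle.load(open('w1.pkl','rb'));T=pickle.load(open('top.pkl','rb'))
g=c['img'].min(2).astype(int); m=np.zeros((400,640),np.uint8);m[115:220,300:335]=g[115:220,300:335]>195
n,l,st,ce=cv2.connectedComponentsWithStats(m);i=1+st[1:,4].argmax();ys,xs=np.nonzero(l==i)
P=onplane(c,np.c_[xs,ys],.006)[:,:2];k=P.mean(0);d=np.linalg.svd(P-k)[2][0];s=(P-k)@d
print('handle',k,'dir',d,np.degrees(np.arctan2(d[1],d[0])),'len',np.ptp(s),'w',np.ptp((P-k)@[-d[1],d[0]]),'ends',k+d*s.min(),k+d*s.max())
b=onplane(c,[317,88],.011);print('bowl',b,'bowl edges',onplane(c,[[297,88],[338,88],[317,66],[317,110]],.011)[:,:2].tolist())
# heights by two views & depth
print('tri bowl',tri(c,[317,88],T,[262,240]),'tri end',tri(c,[318,212],T,[305,240]))
Pw=cloud(c);print('depth z handle',np.nanmedian(Pw[ys,xs,2]),'table',np.nanmedian(Pw[120:200,200:260,2]))
# tray via wrist: rim corners outer at z .045 ; floor depth
print('tray floor z',np.nanmedian(Pw[200:240,440:520,2]))
q=Pw[145:285,365:610].reshape(-1,3);q=q[(q[:,2]>.036)&(q[:,2]<.055)];print('tray rim',cv2.minAreaRect(q[:,:2].astype(np.float32)*1000),np.median(q[:,2]))
```

```text
handle [0.44460733 0.14388141] dir [ 0.00303691 -0.99999539] -89.8259977673383 len 0.10863695438802143 w 0.009160318698864953 ends [0.44444942 0.19587568] [0.44477935 0.08723923]
bowl [[0.44456501 0.22327029 0.011     ]] bowl edges [[0.4241813363690541, 0.22329491767694715], [0.4659644705850247, 0.2232359445326572], [0.44457396479266204, 0.24425735426691186], [0.4445556063699247, 0.20144648166248838]]
tri bowl (array([ 0.44568231,  0.22161373, -0.02002351]), np.float64(0.002546363362605149)) tri end (array([0.44489776, 0.08566048, 0.00458703]), np.float64(0.0015926527960619518))
depth z handle 0.007233974040474267 table 0.0011999144698320863
tray floor z 0.008180417194710465
tray rim ((621.13623046875, 87.50910949707031), (220.96994018554688, 120.710205078125), 4.202327251434326) 0.045110827154981714
```

```bash
python3 -m creep '[[0.4,[0.027,0.002,0.1],0],[0.4,[0.027,0.002,0.14],0],[0.4,[0.027,0.002,0.18],0],[0.4,[0.027,0.002,0.21],0],[0.4,[0.027,0.002,0.235],0],[0.4,[0.027,0.002,0.242],0],[0.4,[0.027,0.002,0.2465],0],[0.4,[0.027,0.002,0.2465],0],[0,[0.027,0.002,0.2465],0],[0,[0.027,0.002,0.2465],0],[0,[0.027,0.002,0.2465],0],[0,[0.027,0.002,0.2465],0],[0,[0.027,0.002,0.2465],0],[0,[0.027,0.002,0.2465],0]]' 40
python3 -c "
from h import *
go([.622,.087,.2],94.2)"
```

```text
t: 2.4
eef_pos: [0.4465, 0.1782, 0.0053]
tcp_rot: [0.0, 0.707, 0.707, 0.002]
wrist_force: [-1.1, 1.0, 7.4]
gripper_width: 0.099
grasp_force: 41.9
shift [-0.0909, 0.1761, -0.1944] turn -94.2 yaw now -0.0 rows 14 tcp [0.4465 0.1782 0.0053] t 2.4
```

```bash
python3 -m creep '[[0,[0,0,-0.04],0],[0,[0,0,-0.08],0],[0,[0,0,-0.12],-7],[0,[-0.02,0.03,-0.13],-14],[0,[-0.04,0.06,-0.13],-21],[0,[-0.06,0.09,-0.13],-28],[0,[-0.075,0.12,-0.13],-35],[0,[-0.091,0.15,-0.13],-42],[0,[-0.091,0.165,-0.13],-49],[0,[-0.091,0.165,-0.13],-56],[0,[-0.091,0.165,-0.13],-63],[0,[-0.091,0.165,-0.13],-70],[0,[-0.091,0.165,-0.13],-77],[0,[-0.091,0.165,-0.13],-84],[0,[-0.091,0.165,-0.13],-91],[0,[-0.091,0.165,-0.13],-94.2],[0,[-0.091,0.165,-0.13],-94.2],[0,[-0.091,0.165,-0.13],-94.2]]'
python3 - <<'E'
from h import *
go([.611,.087,.0145],94.2)
c=cam('wrist');P=cloud(c);S=cam('scene')
save('w2',cv2.resize(S['img'][200:310,240:430],None,fx=3,fy=3))
E
```

```text
t: 3.9
eef_pos: [0.6102, 0.0863, 0.1341]
tcp_rot: [0.0, -0.035, 0.999, -0.0]
wrist_force: [0.6, -0.1, -0.2]
gripper_width: 0.094
grasp_force: 39.0
shift [-0.0008, 0.0006, 0.1196] turn -0.1 yaw now 94.1 rows 3 tcp [0.6102 0.0863 0.1341] t 3.9
```

View pics/w2.png

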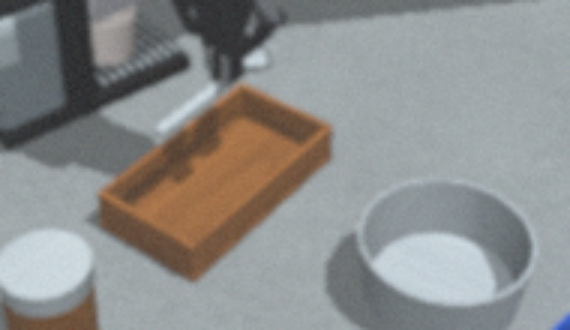

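The spoon is held level (bowl at (260,55), handle end at (165,130) in the crop) and lined up with the tray's length. I'll lower and release it, then rise.

```bash
python3 -m creep '[[0,[0,0,0.04],0],[0,[0,0,0.08],0],[0,[0,0,0.105],0],[0,[0,0,0.115],0],[0,[0,0,0.119],0],[0,[0,0,0.12],0],[0,[0,0,0.12],0],[0.3,[0,0,0.12],0],[0.3,[0,0,0.12],0],[0.3,[0,0,0.12],0],[0.3,[0,0,0.12],0],[0.3,[0,0,0.08],0],[0.3,[0,0,0.04],0],[0.3,[0,0,0],0],[0.3,[0,0,-0.04],0],[0.3,[0,0,-0.08],0],[0.3,[0,0,-0.12],0],[0.3,[0,0,-0.16],0],[0.3,[0,0,-0.2],0],[0.3,[0,0,-0.2],0]]'
python3 - <<'E'
from h import *
go([.45,-.138,.334],81.5)
E
```

```text
t: 5.67
eef_pos: [0.6124, 0.0867, 0.3439]
tcp_rot: [0.007, -0.037, 0.999, -0.0]
wrist_force: [-0.7, -0.6, 0.3]
gripper_width: 0.298
grasp_force: 0.0
shift [0.1785, -0.2122, 0.0075] turn 12.7 yaw now 94.2 rows 7 tcp [0.6124 0.0867 0.3439] t 5.67
```

```bash
python3 -m creep '[[0.7,[0.178,-0.212,0.0],12.7],[0.7,[0.178,-0.212,0.0],12.7],[0.7,[0.178,-0.212,0.0],12.7],[0.7,[0.178,-0.212,0.0],12.7],[0.7,[0.178,-0.212,0.0],12.7],[0.7,[0.178,-0.212,0.0],12.7],[0.7,[0.178,-0.212,0.0],12.7],[0.7,[0.178,-0.212,0.0],12.7],[0.7,[0.178,-0.212,0.0],12.7],[0.7,[0.178,-0.212,0.0],12.7]]'
python3 - <<'E'
from h import *
import pickle
c=cam('wrist');pickle.dump(c,open('w3.pkl','wb'));save('w3',c['img'])
t=cam('top');pickle.dump(t,open('t3.pkl','wb'))
E
```

```text
t: 6.5
eef_pos: [0.4484, -0.1378, 0.3341]
tcp_rot: [0.001, 0.075, 0.997, 0.0]
wrist_force: [0.7, 0.1, 0.7]
gripper_width: 0.699
grasp_force: 0.0
```

View pics/w3.png

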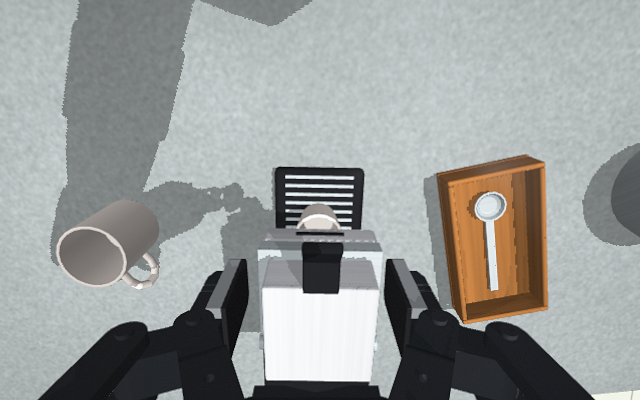

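The spoon lies in the tray (bowl (490,207), handle end (493,290)). The lever shows at columns 303–342 and rows 238–293, with its tip at row ~240; the drip tray's front edge is at row 168.

Run:
```python
from h import *
import pickle
c=pickle.load(open('w3.pkl','rb'));P=cloud(c);g=c['img'].max(2).astype(int)
m=np.zeros((400,640),bool);m[236:300,295:350]=g[236:300,295:350]<70
m&=(P[...,2]>.19)
q=P[m];print('lever n',len(q),'z',np.percentile(q[:,2],[2,50,98]))
for r0 in range(236,296,5):
    mm=m[r0];xs=np.nonzero(mm)[0]
    if len(xs): print(r0,xs.min(),xs.max(),np.round(np.nanmedian(P[r0,mm],0),4))
# hood top
w=np.zeros_like(m);w[270:380,255:390]=(c['img'].min(2)[270:380,255:390]>150)
w&=P[...,2]>.205
h=P[w];rr=cv2.minAreaRect(h[:,:2].astype(np.float32)*1000);k=h.mean(0);n=np.linalg.svd(h-k,full_matrices=False)[2][2];print('hood',rr,k,'n',n*np.sign(n[2]))
# hood side edges
L=[];R=[]
for v in range(295,375,5):
    xs=np.nonzero(w[v])[0];L.append((xs.min(),v));R.append((xs.max(),v))
for e in(L,R):
    p=onplane(c,e,.223);f=np.polyfit(p[:,0],p[:,1],1);print('edge yaw',np.degrees(np.arctan(f[0])),'y at x=.52',np.polyval(f,.52))
# base
b=np.zeros_like(m);b[160:235,265:375]=(g[160:235,265:375]<70)
ys,xs=np.nonzero(b);u=[(xs[ys==v].min(),v) for v in range(172,225,4)];z=[(xs[ys==v].max(),v) for v in range(172,225,4)]
zb=np.nanmedian(P[b][:,2]);print('base z',zb)
for e in(u,z):
    p=onplane(c,e,zb);f=np.polyfit(p[:,0],p[:,1],1);print('base edge',np.degrees(np.arctan(f[0])),p[0],p[-1])
fe=[(x,ys[xs==x].min()) for x in range(285,355,8)];p=onplane(c,fe,zb);f=np.polyfit(p[:,1],p[:,0],1);print('front edge',-np.degrees(np.arctan(f[0])),p.mean(0))
```

```text
lever n 1891 z [0.22815626 0.23041918 0.25042058]
246 302 342 [ 0.481  -0.1368  0.2474]
251 302 342 [ 0.4836 -0.1372  0.2497]
256 303 341 [ 0.4895 -0.138   0.246 ]
261 303 339 [ 0.4996 -0.1401  0.2345]
266 303 339 [ 0.5064 -0.141   0.2301]
271 303 339 [ 0.5112 -0.1416  0.2296]
276 303 339 [ 0.5156 -0.1423  0.2296]
281 303 338 [ 0.52   -0.1434  0.2295]
286 303 338 [ 0.525  -0.1441  0.2291]
291 304 337 [ 0.5295 -0.1448  0.2288]
hood ((537.1227416992188, -146.06954956054688), (96.65808868408203, 179.88499450683594), 80.68293762207031) [ 0.57179645 -0.15218282  0.22523076] n [ 0.02268041 -0.00513241  0.99972959]
edge yaw -8.909470285800984 y at x=.52 -0.19221665746613062
edge yaw -10.18046019856868 y at x=.52 -0.09398691746721534
base z 0.020895269692588647
base edge -9.341028698916363 [ 0.47753832 -0.19497013  0.02089527] [ 0.55050962 -0.20732863  0.02089527]
base edge -9.460246781063514 [ 0.49455096 -0.08200685  0.02089527] [ 0.56776857 -0.09270995  0.02089527]
front edge -9.665380374640344 [ 0.47996876 -0.13955993  0.02089527]
```

Run:
```python
from h import *
go([.4797,-.1365,.221],80.6)
th=np.radians(26.1+np.arange(1,17)*5.45);R=.1569
x=-R*np.cos(th)+.1409;z=R*np.sin(th)-.069
print(np.round(np.c_[-x,-z],3).tolist())
```

```text
shift [-0.0305, 0.0051, 0.1128] turn 1.0 yaw now 81.6 rows 3 tcp [ 0.4487 -0.1371  0.3338] t 6.6
[[-0.007, -0.013], [-0.016, -0.025], [-0.025, -0.037], [-0.036, -0.047], [-0.047, -0.057], [-0.06, -0.065], [-0.073, -0.072], [-0.086, -0.078], [-0.101, -0.083], [-0.115, -0.086], [-0.13, -0.088], [-0.145, -0.088], [-0.16, -0.087], [-0.175, -0.084], [-0.189, -0.08], [-0.203, -0.075]]
```

```bash
python3 -m creep '[[0.75,[-0.03,0.005,0.03],1],[0.75,[-0.03,0.005,0.06],1],[0.75,[-0.03,0.005,0.09],1],[0.75,[-0.03,0.005,0.113],1],[0.75,[-0.03,0.005,0.113],1],[0,[-0.03,0.005,0.113],1],[0,[-0.03,0.005,0.113],1],[0,[-0.03,0.005,0.113],1],[0,[-0.03,0.005,0.113],1],[0,[-0.03,0.005,0.113],1]]' 25
```

```text
t: 7.43
eef_pos: [0.4796, -0.1378, 0.2224]
tcp_rot: [0.002, 0.083, 0.997, -0.001]
wrist_force: [-0.6, -0.5, 0.1]
gripper_width: 0.343
grasp_force: 27.2
```

```bash
python3 -m creep '[[0,[-0.007,0,-0.013],0],[0,[-0.016,0,-0.025],0],[0,[-0.025,0,-0.037],0],[0,[-0.036,0,-0.047],0],[0,[-0.047,0,-0.057],0],[0,[-0.06,0,-0.065],0],[0,[-0.073,0,-0.072],0],[0,[-0.086,0,-0.078],0],[0,[-0.101,0,-0.083],0],[0,[-0.115,0,-0.086],0],[0,[-0.13,0,-0.088],0],[0,[-0.145,0,-0.088],0],[0,[-0.16,0,-0.087],0],[0,[-0.175,0,-0.084],0],[0,[-0.189,0,-0.08],0],[0,[-0.203,0,-0.075],0],[0,[-0.203,0,-0.075],0],[0,[-0.203,0,-0.075],0]]'
python3 - <<'E'
from h import *
p=np.array(r.state()['eef_pos']);s=p[0]*.9866-p[1]*.1633;print('rel',s-.6364,p[2]+.019-.172)
c=cam('scene');save('s4',cv2.resize(c['img'][100:260,190:370],None,fx=3,fy=3))
E
```

```text
t: 8.93
eef_pos: [0.6816, -0.1722, 0.2986]
tcp_rot: [0.004, 0.083, 0.997, -0.001]
wrist_force: [2.9, -1.4, 7.1]
gripper_width: 0.341
grasp_force: 32.4
rel 0.06422186198176394 0.14563281985365018
```

View pics/s4.png

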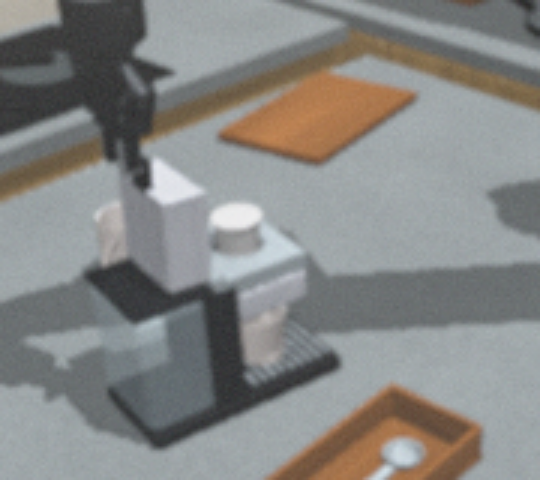

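The hood is upright, with the gripper at the lever tip (140,175) and the white capsule exposed at (237,225). I'll press gently against the stop, release, rise and look.

```bash
python3 -m creep '[[0,[-0.006,0,0.003],0],[0,[-0.009,0,0.005],0],[0,[-0.009,0,0.005],0]]'
python3 -m creep '[[0.7,[0,0,0],0],[0.7,[0,0,0],0],[0.7,[0,0,0],0],[0.7,[0,0,0],0],[0.7,[0,0,-0.04],0],[0.7,[0.0,0,-0.075],0],[0.7,[0.04,0,-0.075],0],[0.7,[0.08,0,-0.075],0],[0.7,[0.12,0,-0.075],0],[0.7,[0.15,0,-0.075],0],[0.7,[0.15,0,-0.075],0],[0.7,[0.15,0,-0.075],0]]'
python3 - <<'E'
from h import *
import pickle
c=cam('wrist');pickle.dump(c,open('w5.pkl','wb'));t=cam('top');pickle.dump(t,open('t5.pkl','wb'));s=cam('scene');pickle.dump(s,open('s5.pkl','wb'))
xm=np.array([.9866,-.1633]);ym=np.array([.1633,.9866])
pod=.5784*xm-.0568*ym;print('pod pred',pod)
for n,k in(('w',c),('t',t),('s',s)): print(n,np.round(proj(k,[[*pod,.206]]),1))
save('w5',c['img'])
E
```

```text
t: 9.23
eef_pos: [0.6858, -0.173, 0.2966]
tcp_rot: [0.001, 0.084, 0.997, -0.001]
wrist_force: [-13.4, 0.3, 19.9]
gripper_width: 0.347
grasp_force: 33.7
t: 10.23
eef_pos: [0.5375, -0.1467, 0.3659]
tcp_rot: [-0.001, 0.083, 0.997, 0.0]
wrist_force: [0.4, -0.6, 1.0]
gripper_width: 0.703
grasp_force: 0.0
pod pred [ 0.561374  -0.1504916]
w [[314.5 201.7]]
t [[390.7 190. ]]
s [[270.2 170.9]]
```

View pics/w5.png

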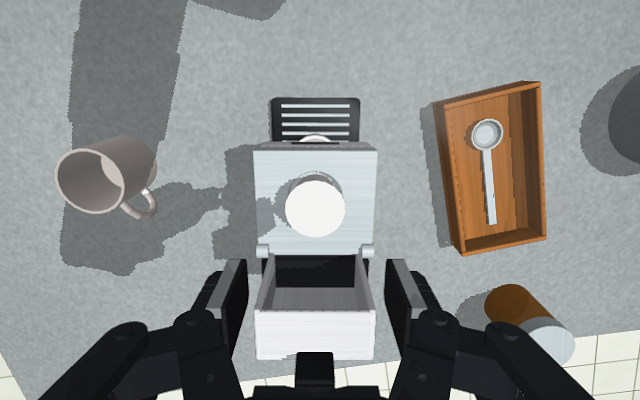

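The wrist view shows the hood fully back, its open inside at (315,280). The capsule rim is centred at about (315,208) on the steel deck.

Run:
```python
from h import *
import pickle
c,t,s=[pickle.load(open(n+'5.pkl','rb')) for n in'wts']
res={}
for n,k,z in(('w',c,(175,245,275,355)),('t',t,(175,205,375,410))):
    a,b,u0,u1=z;P=cloud(k);m=np.zeros((400,640),np.uint8);m[a:b,u0:u1]=(P[a:b,u0:u1,2]>.197)&(P[a:b,u0:u1,2]<.22)&(k['img'][a:b,u0:u1].min(2)>120)
    nn,l,st,ce=cv2.connectedComponentsWithStats(m);i=1+st[1:,4].argmax();mm=(l==i).astype(np.uint8)
    cn=max(cv2.findContours(mm,0,2)[0],key=len);o,rad=cv2.minEnclosingCircle(cn);ctr=np.array(o)
    q=P[l==i];print(n,ctr,rad,'area',st[i],'z',np.median(q[:,2]),'xy mean',q[:,:2].mean(0),'onplane',onplane(k,ctr,.206),'ext',np.ptp(q@[.9866,-.1633,0]),np.ptp(q@[.1633,.9866,0]));res[n]=ctr
print('tri',tri(c,res['w'],t,res['t']))
P=cloud(c);print('deck z',np.nanmedian(P[225:240,265:285,2]))
# hood angle: inner top plane of upright lever etc: highest
m=(P[300:400,255:380,2]>.2);q=P[300:400,255:380][m];print('hood front wall z',np.percentile(q[:,2],[5,50,95]))
w=np.zeros((400,640),bool);w[312:355,260:370]=c['img'][312:355,260:370].min(2)>150;q=P[w];k=q.mean(0);n_=np.linalg.svd(q-k,full_matrices=False)[2][2];print('front wall centre',k,'normal',n_,k[:2]@[.9866,-.1633]-.6364)
go([*(onplane(c,res['w'],.206)[0,:2]),.19],80.6)
```

```text
w [314.39813232 208.51072693] 30.11054039001465 area [ 285  180   60   58 2695] z 0.20710694490319037 xy mean [ 0.56764452 -0.15165671] onplane [[ 0.56775824 -0.15162555  0.206     ]] ext 0.05484741217946232 0.05348110325250355
t [386.09301758 189.16279602] 5.8380584716796875 area [382 185  10  11  61] z 0.20541867874401842 xy mean [ 0.56277673 -0.13697475] onplane [[ 0.56372654 -0.13800691  0.206     ]] ext 0.026330514543959405 0.02506261350256913
tri (array([ 0.57027919, -0.14673807,  0.18930284]), np.float64(0.01360139965618515))
deck z 0.17314053967670182
hood front wall z [0.2100607  0.27476389 0.44281132]Traceback (most recent call last):
  File "<stdin>", line 14, in <module>
    u, s, vh = gufunc(a, signature=signature)
               ~~~~~~^^^^^^^^^^^^^^^^^^^^^^^^
    raise LinAlgError("SVD did not converge")
numpy.linalg.LinAlgError: SVD did not converge
```

Run:
```python
from h import *
import pickle
c,t,s=[pickle.load(open(n+'5.pkl','rb')) for n in'wts']
m=np.zeros((400,640),np.uint8);P=cloud(s);a=(slice(160,190),slice(255,285));m[a]=(P[a][...,2]>.199)&(P[a][...,2]<.214)&(s['img'][a].min(2)>190)
ys,xs=np.nonzero(m);o=[(xs.min()+xs.max())/2,(ys.min()+ys.max())/2];print(o,np.ptp(xs),np.ptp(ys),'tri',tri(c,[314.4,208.5],s,o),'onplane',onplane(s,o,.206))
P=cloud(c);w=np.zeros((400,640),bool);w[312:355,260:370]=c['img'][312:355,260:370].min(2)>150;q=P[w];q=q[~np.isnan(q[:,0])];q=q[(q[:,2]>.23)&(q[:,2]<.3)];k=q.mean(0);n_=np.linalg.svd(q-k,full_matrices=False)[2][2];print('front wall',k,n_,k[:2]@[.9866,-.1633]-.6364)
go([.5677,-.1516,.176],80.6)
```

```text
[np.float64(268.5), np.float64(172.0)] 17 8 tri (array([ 0.56807694, -0.151493  ,  0.20444682]), np.float64(0.0006393739011999188)) onplane [[ 0.56975494 -0.14887102  0.206     ]]
front wall [ 0.64606521 -0.16457026  0.27447542] [-0.02206453  0.00421736  0.99974765] 0.02788225619786644
shift [-0.0265, 0.0009, 0.1901] turn -0.1 yaw now 80.5 rows 5 tcp [ 0.5411 -0.148   0.366 ] t 10.38
```

The two views agree on the capsule rim: (0.568, -0.1515, 0.204). The hood's front wall is tilted 0.022 rad from level, so the lever is at about 1.55, fully up. Next is the capsule grasp.

```bash
python3 -m creep '[[1,[-0.0265,0.001,0.03],0],[1,[-0.0265,0.001,0.07],0],[1,[-0.0265,0.001,0.11],0],[1,[-0.0265,0.001,0.145],0],[1,[-0.0265,0.001,0.17],0],[1,[-0.0265,0.001,0.183],0],[1,[-0.0265,0.001,0.19],0],[1,[-0.0265,0.001,0.19],0],[0,[-0.0265,0.001,0.19],0],[0,[-0.0265,0.001,0.19],0],[0,[-0.0265,0.001,0.19],0],[0,[-0.0265,0.001,0.19],0],[0,[-0.0265,0.001,0.19],0]]' 25
python3 -c "
from h import *
go([.582,.325,.3]); go([.582,.325,.1])"
```

```text
t: 11.47
eef_pos: [0.5674, -0.1515, 0.1777]
tcp_rot: [0.002, 0.083, 0.997, -0.001]
wrist_force: [1.0, 0.1, 5.7]
gripper_width: 0.611
grasp_force: 25.7
shift [0.0639, 0.4723, -0.1229] turn 0 yaw now 80.5 rows 12 tcp [ 0.5674 -0.1515  0.1777] t 11.47
shift [0.0647, 0.4724, 0.077] turn 0 yaw now 80.5 rows 12 tcp [ 0.5674 -0.1515  0.1777] t 11.47
```

```bash
python3 -m creep '[[0,[0,0,-0.02],0],[0,[0,0,-0.05],0],[0,[0,0,-0.085],0],[0,[0,0,-0.115],0],[0,[0.01,0.03,-0.12],0],[0,[0.02,0.07,-0.12],0],[0,[0.03,0.11,-0.12],0],[0,[0.04,0.15,-0.12],0],[0,[0.05,0.19,-0.12],0],[0,[0.064,0.23,-0.12],0],[0,[0.064,0.27,-0.12],0],[0,[0.064,0.31,-0.12],0],[0,[0.064,0.35,-0.12],0],[0,[0.064,0.39,-0.12],0],[0,[0.064,0.43,-0.12],0],[0,[0.064,0.46,-0.12],0],[0,[0.064,0.472,-0.12],0],[0,[0.064,0.472,-0.12],0]]'
python3 - <<'E'
from h import *
go([.582,.325,.028])
t=cam('top');P=cloud(t);s=cam('scene');save('s6',cv2.resize(s['img'][120:330,190:480],None,fx=2.5,fy=2.5))
E
```

```text
t: 12.97
eef_pos: [0.5805, 0.3284, 0.2947]
tcp_rot: [-0.0, 0.081, 0.997, 0.0]
wrist_force: [-0.3, -0.4, -0.1]
gripper_width: 0.607
grasp_force: 26.3
shift [-0.0023, -0.0032, 0.2667] turn 0 yaw now 80.7 rows 7 tcp [0.5805 0.3284 0.2947] t 12.97
```

View pics/s6.png

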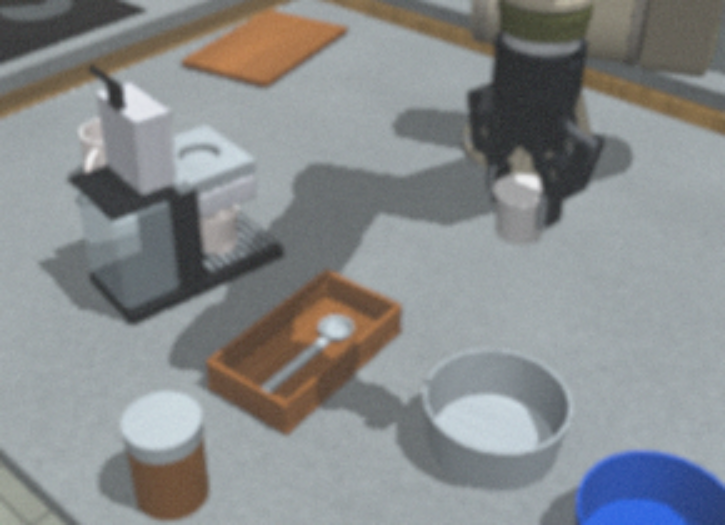

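The capsule is in the gripper at (520,205), the seat is empty at (200,155), the lever is up, and the spoon is in the tray. I'll lower into the steel tub.

```bash
python3 -m creep '[[0,[-0.002,-0.003,0.04],0],[0,[-0.002,-0.003,0.08],0],[0,[-0.002,-0.003,0.12],0],[0,[-0.002,-0.003,0.16],0],[0,[-0.002,-0.003,0.2],0],[0,[-0.002,-0.003,0.23],0],[0,[-0.002,-0.003,0.255],0],[0,[-0.002,-0.003,0.265],0],[0,[-0.002,-0.003,0.265],0],[0.85,[-0.002,-0.003,0.265],0],[0.85,[-0.002,-0.003,0.265],0],[0.85,[-0.002,-0.003,0.265],0],[0.85,[-0.002,-0.003,0.265],0],[0.85,[-0.002,-0.003,0.24],0],[0.85,[-0.002,-0.003,0.2],0],[0.85,[-0.002,-0.003,0.16],0],[0.85,[-0.002,-0.003,0.12],0],[0.85,[-0.002,-0.003,0.08],0],[0.85,[-0.002,-0.003,0.04],0],[0.85,[-0.002,-0.003,-0.065],0]]'
python3 - <<'E'
from h import *
t=cam('wrist');save('w7',np.hstack([t['img'][:,200:]]))
P=cloud(t)
# lever tip: fully up -> rel(.0575+..); grasp point where we released: TCP .6858,-.173,.2966
go([.6845,-.173,.39],80.6);go([.54,.1,.39],80.6)
E
```

```text
t: 14.73
eef_pos: [0.582, 0.3218, 0.3008]
tcp_rot: [0.001, 0.083, 0.997, 0.0]
wrist_force: [1.5, 0.9, -0.5]
gripper_width: 0.856
grasp_force: 0.0
shift [-0.1819, -0.4716, -0.0805] turn -0.1 yaw now 80.5 rows 13 tcp [0.5842 0.3226 0.311 ] t 14.78
shift [0.0057, -0.2262, -0.081] turn -0.1 yaw now 80.5 rows 6 tcp [0.5842 0.3226 0.311 ] t 14.78
```

View pics/w7.png

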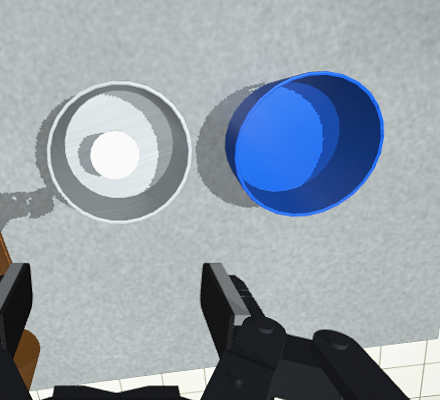

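The capsule stands in the steel tub at (115,155), not the blue one. I'll go back above the lever tip.

```bash
python3 -m creep '[[0.7,[0,0,0],0],[0.7,[0,0,0],0],[0.7,[0,0,0],0]]'
python3 -c "
from h import *
go([.6845,-.173,.375],80.6)"
```

```text
t: 15.03
eef_pos: [0.582, 0.3217, 0.2967]
tcp_rot: [-0.0, 0.083, 0.997, -0.0]
wrist_force: [-0.5, -0.1, 0.1]
gripper_width: 0.7
grasp_force: 0.0
shift [-0.1827, -0.4711, -0.0782] turn -0.1 yaw now 80.5 rows 13 tcp [0.582  0.3217 0.2967] t 15.03
```

```bash
python3 -m creep '[[0.7,[0,-0.02,-0.035],0],[0.7,[0,-0.05,-0.06],0],[0.7,[-0.01,-0.09,-0.078],0],[0.7,[-0.02,-0.13,-0.078],0],[0.7,[-0.04,-0.165,-0.078],0],[0.7,[-0.05,-0.2,-0.078],0],[0.7,[-0.07,-0.235,-0.078],0],[0.7,[-0.09,-0.27,-0.078],0],[0.7,[-0.11,-0.305,-0.078],0],[0.7,[-0.13,-0.34,-0.078],0],[0.7,[-0.15,-0.375,-0.078],0],[0.7,[-0.17,-0.41,-0.078],0],[0.7,[-0.183,-0.445,-0.078],0],[0.7,[-0.183,-0.471,-0.078],0],[0.7,[-0.183,-0.471,-0.078],0],[0.7,[-0.183,-0.471,-0.078],0],[0.7,[-0.183,-0.471,-0.078],0]]'
python3 - <<'E'
from h import *
go([.684,-.173,.298],80.6)
c=cam('wrist');P=cloud(c);m=(c['img'].max(2)<75)&(P[...,2]>.27)&(P[...,2]<.335);m[:,:270]=0;m[:,370:]=0;m[390:]=0
q=P[m];print(len(q));
if len(q): print(q.min(0),np.median(q,0),q.max(0))
E
```

```text
t: 16.45
eef_pos: [0.6848, -0.1726, 0.3739]
tcp_rot: [-0.001, 0.083, 0.997, 0.001]
wrist_force: [0.2, 0.8, 0.5]
gripper_width: 0.701
grasp_force: 0.0
shift [0.0005, -0.0006, 0.0759] turn -0.1 yaw now 80.5 rows 2 tcp [ 0.6848 -0.1726  0.3739] t 16.45
3028
[ 0.66125467 -0.20105631  0.27275416] [ 0.67409311 -0.16950879  0.31441168] [ 0.69225085 -0.15285004  0.32746696]
```

```bash
python3 -m creep '[[0.7,[0.001,0,0.035],0],[0.7,[0.001,0,0.065],0],[0.7,[0.001,0,0.076],0],[0.7,[0.001,0,0.076],0],[0.7,[0.001,0,0.076],0],[0,[0.001,0,0.076],0],[0,[0.001,0,0.076],0],[0,[0.001,0,0.076],0],[0,[0.001,0,0.076],0]]' 25 &&
python3 -m creep '[[0,[0.014,0,-0.005],0],[0,[0.028,0,-0.009],0],[0,[0.043,0,-0.012],0],[0,[0.058,0,-0.013],0],[0,[0.073,0,-0.013],0],[0,[0.088,0,-0.011],0],[0,[0.102,0,-0.008],0],[0,[0.117,0,-0.003],0],[0,[0.13,0,0.003],0],[0,[0.143,0,0.01],0],[0,[0.156,0,0.018],0],[0,[0.167,0,0.028],0],[0,[0.178,0,0.038],0],[0,[0.187,0,0.05],0],[0,[0.196,0,0.062],0],[0,[0.203,0,0.075],0],[0,[0.207,0,0.083],0],[0,[0.207,0,0.083],0]]'
```

```text
t: 17.25
eef_pos: [0.685, -0.1728, 0.302]
tcp_rot: [0.002, 0.083, 0.997, -0.0]
wrist_force: [-1.0, 0.8, 6.2]
gripper_width: 0.344
grasp_force: 25.8
t: 18.75
eef_pos: [0.4793, -0.1378, 0.216]
tcp_rot: [-0.0, 0.083, 0.997, 0.001]
wrist_force: [-0.8, 3.6, -0.6]
gripper_width: 0.343
grasp_force: 26.6
```

```bash
python3 -m creep '[[0,[0,0,0.004],0],[0,[0.001,0,0.007],0],[0,[0.001,0,0.01],0],[0,[0.001,0,0.01],0]]'
python3 -m creep '[[0.7,[0,0,0],0],[0.7,[0,0,0],0],[0.7,[0,0,0],0],[0.7,[0,0,0],0],[0.7,[0,0,-0.04],0],[0.7,[0,0,-0.08],0],[0.7,[0,0,-0.12],0],[0.7,[0.03,0,-0.13],0],[0.7,[0.03,0,-0.13],0],[0.7,[0.03,0,-0.13],0]]'
python3 - <<'E'
from h import *
c=cam('wrist');P=cloud(c);xm=np.array([.9866,-.1633])
w=(c['img'].min(2)>150)&(P[...,2]>.21)&(P[...,2]<.24);w[:,:255]=0;w[:,390:]=0
h=P[w];k=h.mean(0);n=np.linalg.svd(h-k,full_matrices=False)[2][2];n*=np.sign(n[2]);print('hood',len(h),k,n,'q~',n[:2]@xm/n[2])
s=h[:,:2]@xm-.6364;f=np.polyfit(s,h[:,2],1);print('slope',f,'z at -.09',np.polyval(f,-.09))
m=(c['img'].max(2)<75)&(P[...,2]>.21)&(P[...,2]<.27);m[:,:295]=0;m[:,350:]=0
q=P[m];s=q[:,:2]@xm-.6364;print(len(q))
for a in(-.145,-.14,-.135,-.12,-.11): 
    z=q[abs(s-a)<.003][:,2];print(a,len(z),np.median(z) if len(z) else None)
go([.50,-.1395,.26],80.6)
E
```

```text
t: 19.08
eef_pos: [0.48, -0.138, 0.213]
tcp_rot: [0.003, 0.083, 0.997, -0.0]
wrist_force: [-11.2, 8.4, 34.0]
gripper_width: 0.346
grasp_force: 32.1
t: 19.92
eef_pos: [0.4493, -0.1337, 0.3373]
tcp_rot: [0.001, 0.083, 0.997, -0.0]
wrist_force: [-0.2, -0.8, -0.1]
gripper_width: 0.702
grasp_force: 0.0
hood 10350 [ 0.57195809 -0.15208131  0.22300794] [-2.73652821e-04  5.35839077e-04  9.99999819e-01] q~ -0.00035748845947812746
slope [0.00035601 0.22302477] z at -.09 0.222992730145806
1944
-0.145 197 0.23958021718000055
-0.14 345 0.2419893237843258
-0.135 149 0.23999431530610932
-0.12 164 0.22458384462791886
-0.11 246 0.22405782494819604
shift [-0.0509, 0.0026, 0.0761] turn -0.1 yaw now 80.5 rows 3 tcp [ 0.4494 -0.1336  0.3361] t 19.97
```

The lever reached its stop under 34 N, and after release the hood top is level within 0.001 rad. I'll make one light confirming press from above with the fingers shut, then back off.

```bash
python3 -m creep '[[0,[-0.03,0.001,0],0],[0,[-0.057,0.001,0.02],0],[0,[-0.057,0.001,0.05],0],[0,[-0.057,0.001,0.08],0],[0,[-0.057,0.001,0.1],0],[0,[-0.057,0.001,0.107],0],[0,[-0.057,0.001,0.111],0],[0,[-0.057,0.001,0.114],0],[0,[-0.057,0.001,0.116],0],[0,[-0.057,0.001,0.116],0]]'
python3 -m creep '[[0,[0,0,-0.04],0],[0,[0,0,-0.08],0],[0,[0,0,-0.12],0],[0,[0.04,0,-0.13],0],[0,[0.08,0,-0.13],0],[0,[0.1,0,-0.13],0],[0,[0.1,0,-0.13],0],[0,[0.1,0,-0.13],0]]'
python3 - <<'E'
from h import *
c=cam('top');s=cam('scene')
P=cloud(cam('wrist'));
save('end',np.vstack([cv2.resize(s['img'][130:330,190:500],(620,400))[:300],cv2.resize(c['img'][80:260,120:500],(620,294))]))
E
```

```text
t: 20.8
eef_pos: [0.5077, -0.1423, 0.2229]
tcp_rot: [0.003, 0.083, 0.997, -0.0]
wrist_force: [-1.0, 2.7, 17.5]
gripper_width: -0.0
grasp_force: 7.8
t: 21.47
eef_pos: [0.4067, -0.1253, 0.3502]
tcp_rot: [0.0, 0.083, 0.997, 0.0]
wrist_force: [0.1, 0.0, 0.5]
gripper_width: -0.002
grasp_force: 0.0
```

View pics/end.png

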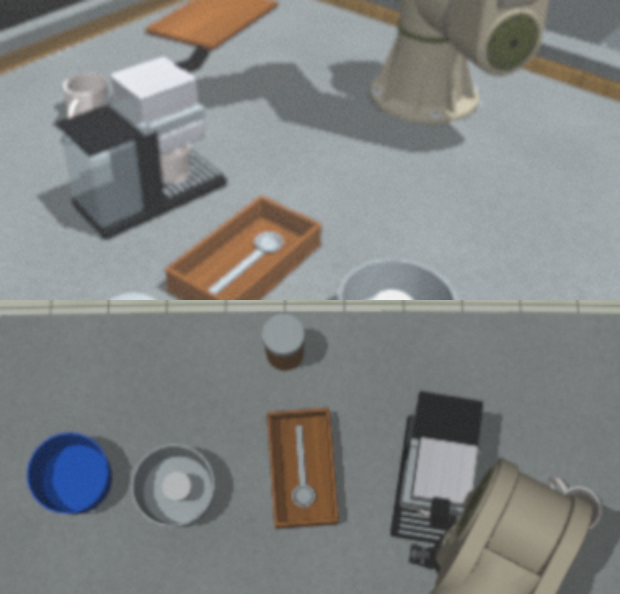

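The lever pressed at TCP z 0.2229, matching the lever's top at joint 0 (0.223). The hood is shut at (445,470), the capsule is in the steel tub at (177,487), the spoon is in the tray at (302,470), and the cup and mug are in place. I'm handing in.

```bash
python3 -c "
from bench import r
print(r.finish_job())"
```

```text
the job is handed in; nothing more can be done
None
```

The job is handed in at about 21.5 s: the lever went fully up and is fully home again, the used capsule is in the steel tub, the spoon is in the wooden tray, and the cup and mug were left alone; no verdict came back.

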